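Clamp the sample cup on the shaker

TASK

Put the closed sample cup (the one with the lid on) fully home and upright in the round holder on the shaker. Then push the clamp's raised lever over and down past its dead centre, so that it snaps shut and holds the cup by itself, without slamming it or forcing it against its stop. Let go of everything and leave the other things standing where they are.

Things in the scene. Friction and masses are not known exactly. Their poses are not given: they have to be found in the camera images.
- cup: the closed sample cup: clear round cup, 51 mm diameter, 66 mm tall, with a white screw lid 50 mm across and 10 mm high on top (lid fixed to the cup); 50 to 100 g. Origin at the centre of its underside, z up. The only cup with a lid. Thin plastic: grip it round the wall with 10 to 20 N.
- nest (a point): centre of the inner floor of the round cup holder on the shaker's platform, 50 mm above the bench. The holder is a black ring, bore 54 mm (about 1.5 mm clearance round the cup), outside 73 mm, 22 mm deep from rim to floor; its rim is 72 mm above the bench. Axes as the shaker's.
- shaker: flat white bench shaker, switched off, fixed to the bench: 190 (its x) x 280 (its y) mm, platform top 46 mm above the bench. Origin at the centre of its underside; -x is its front with the display and knob; turned about the vertical by up to 0.35 rad. The cup holder lies at its y = +80 mm, the clamp's column at y = -85 mm, both at x = 0.
- clamp: toggle clamp bolted on the platform; origin at the foot of its square column, at platform height, axes as the shaker's. All moves in its y-z plane (x = 0). Its head is locked on the column within +-10 mm of mid height; this setting is NOT measured. Its arm with the rubber pad stands up (y 0 to 75 mm, top 265 mm above the bench; lever's end 300 mm) and swings down onto the lid with the lever.
- open_cup_a: open sample cup without lid, same size (51 mm diameter, 64 mm tall); origin at the centre of its underside. Leave it.
- open_cup_b: another open sample cup without lid, empty, same size; origin at the centre of its underside. Leave it.
- dropper: dropper bottle, 33 mm diameter, 94 mm tall; origin at the centre of its underside. Leave it.
- lever_pivot (a point): where the lever's pivot would be at mid head height (y -25, z 88.5 mm of the clamp); the true one is up to 10 mm higher or lower. At the start the lever stands up, leaning 72 deg above level towards the clamp's -y, held by light friction; it turns down to level, pointing to -y, against a rigid stop. Grip: round, black, 18 mm thick, from 62 to 159 mm from the pivot.
- shut_grip (a point): top of the shut lever's grip, 110 mm from the pivot, at mid head height. Once tipped, the lever falls easily till the pad rests on the lid, 12 to 28 deg above level. There it takes 3 to 12 N here, falling steadily to 0 at dead centre, 4 mm above shut; past it the lever snaps onto its stop and holds the lid with 10 to 20 N. Let go earlier it springs back up. Never push it with more than 20 N.
There are look-alikes about, which are no part of the job. What is shaped like the cup but blue or turquoise is not meant.

How it is judged:
By the outcome, as a careful person would: the job done as asked, in the order asked, and still so for the second after the job is handed in, with the robot touching nothing.
It also fails if it takes over 72 s, if anything falls off the work surface, if the arm or the gripper's body presses on something with over 40 N, if the wrist force passes 120 N, or if a joint passes its speed limit or range.

ROBOT

A 6-joint arm with a two-finger parallel gripper is mounted at the origin on a cart in front of the work surface, level with it; the furniture and walls round the work are solid. World frame = base frame: x ahead of the robot, y to its left, z up, the work surface at z = 0. Lengths are in m, angles in rad, forces in N, time in s.
With the tool pointing down it reaches from about 0.3 to 0.75 m from the base axis. Payload 8.5 kg.
Tool frame: the origin (TCP) lies on the centre line of the jaws, within the pads' length; the fingertips stand bot.finger_overhang ahead of it and the grasp point (between the pads) lies 6 mm ahead of it (bot.finger_overhang is the distance from the TCP to the fingertips, in m); z points along the fingers, y is the line along which they close (so a half turn about z gives the same grasp; the last joint's range is limited). The gripper opens to 88 mm and grips with 3 to 60 N. Pads are 18 mm wide; open, the fingers measure 123 mm over their backs; the gripper's body (75 mm by 187 mm) begins 45 mm behind the grasp point.
Start: joints at [-1.358, 0.381, 1.297, -0, 1.464, -0.215], TCP at [0.228, -0.5, 0.264] pointing down, gripper open.
Joint ranges: [-3.11, 3.11], [-0.89, 2.33], [0.22, 2.48], [-1.42, 4.56], [0.17, 2.85], [-2.88, 2.88]. Speed limits (rad/s): [2.39, 2.39, 3.14, 3.14, 3.14, 3.14].

INTERFACE

Orientations are given as a 3x3 rotation matrix whose columns are the frame's x, y, z axes.
In Python, from plant import bot gives the robot as it stands. The module is installed in compiled form; this text tells all that it offers.
- The arm moves only by the tool arm_command, never from a script. Its argument "motion" is a list of rows, each an object with "slide": the shift along the tool's x, y, z as a fraction of full scale, a list of three; "rotation": the turn, a rotation vector about the tool's x, y, z as a fraction of full scale, a list of three; "gripper": the opening, from 0 (shut) to 1 (fully open). In form: [{"slide": [dx, dy, dz], "rotation": [rx, ry, rz], "gripper": gripper}, ...]. A call has 1 to 10 rows; each row shifts and turns the commanded pose from where the row before left it, along the tool's axes as they then stand; what a row does not reach is not made up. Full scale, the value 1, is 2.5 cm for a shift and 5 degrees for a turn. A row lasts 1/10 s, in which the tool goes at most 50 mm and 8.59 degrees, less where a joint would pass 70% of its speed; a pose out of reach is approached as far as the arm can. A call with a number of a shift or a turn outside -1 to 1 is refused whole. A call with a gripper value outside its range is refused whole. The fingers move at their own pace and stop on an object; the grip force is fixed at half the most. Time passes only in rows, so rows that do not move let the fingers close. It gives the time, the measured TCP pose, the force, the opening and the grip force at its end, in the units of the state.
- bot.get_obs(): the state, without advancing time (a new reading comes with each control period).
- bot.camera(name): name is "side" or "top" or "wrist"; returns a dict with "pixels" (400x640x3 uint8, red, green, blue), "fx", "fy", "cx", "cy" (pixels), "world_from_camera" (4x4, takes a point from camera to world coordinates); the wrist camera has in their place "tool_from_camera" (4x4, takes a point from camera to tool coordinates, whose origin is the TCP and whose axes are the flange's). Camera axes: x right, y up, looking along -z (the intrinsics and any distortion apply to the point x, -y, -z); pixel columns grow to the right and rows downward; lengths in m; the calibration is good to about 2 mm. A picture is of the moment at which its call begins: read the wrist's pose just before it. There is no depth.
- bot.job_done(): hands the job in; it is judged then, once.
The state is a dict: "t": time; "joint_positions": joint angles; "qvel": joint speeds; "tau": joint torques, N m; "tool_pos": TCP position; "ee_rot": TCP orientation; "contact_force": force on the tool from outside, world axes, zero at the start; "torque": the same for the moment, N m; "finger_gap": finger opening in m; "gripper_force": force on a finger pad.
Only numpy, scipy, OpenCV 4.12 (cv2) and the standard library are available. Lean on these libraries where they do the work, as an engineer would, in place of code of your own. Each camera call takes 0.05 s, during which the arm holds its last target. There are 200 camera calls.

## Working session

There is one attempt and no reset: what is moved stays moved. The work goes in short steps, Python scripts to look and compute and a tool call to move; the robot and the scene stay as the last step left them, time stands still between calls to the robot, and variables do not carry over. Pictures are saved under pics/ and viewed, at most 10 in all, crops included, and the job is handed in when it is done.

Besides the shell and the picture viewer there is one more tool, called by a JSON object that holds its "fn" and its "kwargs", one argument or row to a line. arm_command: Moves the arm, as the interface text tells. Its arguments: {"type":"object","properties":{"motion":{"type":"array"}},"required":["motion"]}

```bash
mkdir -p pics; python3 - <<'E'
from plant import bot
import cv2, numpy as np
o=bot.get_obs(); print({k:np.round(v,3).tolist() for k,v in o.items()}, bot.finger_overhang)
for n in("top","side"):
    c=bot.camera(n); cv2.imwrite(f"pics/{n}0.png",c["pixels"][:,:,::-1]); print(n,{k:np.round(v,3).tolist() for k,v in c.items() if k!="pixels"})
E
```

```text
{'t': 0.0, 'joint_positions': [-1.358, 0.381, 1.298, -0.0, 1.464, -0.215], 'qvel': [0.001, -0.0, 0.002, -0.001, 0.002, 0.001], 'tau': [0.001, -43.793, -22.456, 0.071, 0.035, -0.0], 'tool_pos': [0.228, -0.5, 0.263], 'ee_rot': [[0.91, 0.415, -0.0], [0.415, -0.91, 0.001], [0.0, -0.001, -1.0]], 'contact_force': [0.107, 0.042, -0.119], 'torque': [-0.012, -0.027, -0.034], 'gripper_force': 0.0, 'finger_gap': 0.088} 0.025
top {'fx': 494.971, 'fy': 494.971, 'cx': 314.743, 'cy': 197.784, 'world_from_camera': [[0.029, 0.986, -0.162, 0.275], [-0.999, 0.031, 0.012, 0.114], [0.017, 0.162, 0.987, 1.66], [0.0, 0.0, 0.0, 1.0]]}
side {'fx': 386.726, 'fy': 386.726, 'cx': 322.65, 'cy': 197.128, 'world_from_camera': [[-0.826, 0.301, -0.477, -0.007], [-0.563, -0.434, 0.703, 0.873], [0.005, 0.849, 0.528, 0.707], [0.0, 0.0, 0.0, 1.0]]}
```

View pics/top0.png

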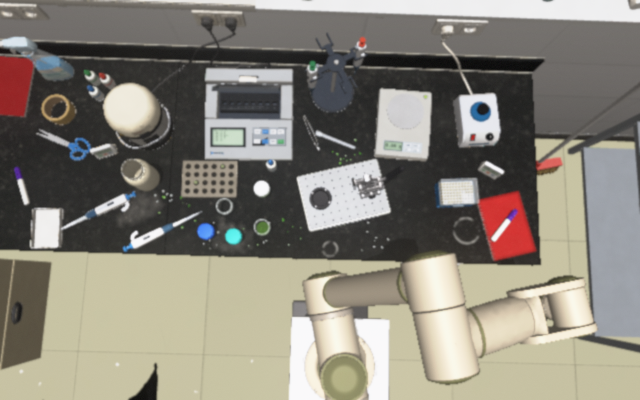

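View pics/side0.png

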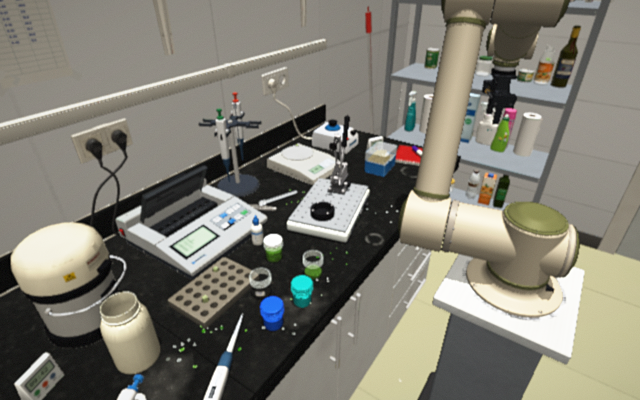

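The white-lidded cup is at top (262,188) and side (274,247). Possible mistakes are the open cups at top (225,206) and (262,227), the blue one at (205,231), the turquoise one at (233,236), and the dropper at (271,165). Of these only (262,188) has a white lid on a clear cup. The holder is at top (320,198) and the clamp at about (370,187). I'll check the choice in a close crop.

```bash
python3 - <<'E'
import cv2,numpy as np
t=cv2.imread("pics/top0.png")[150:260,195:405]; s=cv2.imread("pics/side0.png")[110:290,230:390]
t=cv2.resize(t,(798,418),interpolation=cv2.INTER_CUBIC)   # 3.8x
cv2.imwrite("pics/c1.png",t)
cv2.imwrite("pics/c2.png",cv2.resize(s,None,fx=3.3,fy=3.3,interpolation=cv2.INTER_CUBIC))
E
```

```text
(no output)
```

View pics/c1.png

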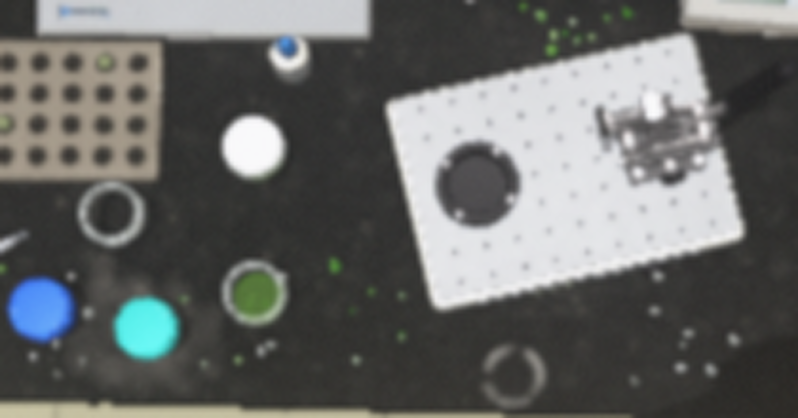

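View pics/c2.png

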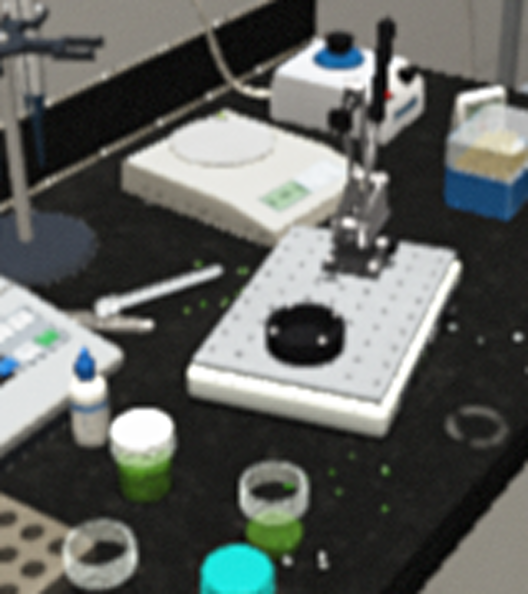

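```bash
cat > h.py <<'E'
import numpy as np, cv2
CAM={"top":(494.971,314.743,197.784,None),"side":(386.726,322.65,197.128,None)}
def ray(c,u,v):
    W=c["world_from_camera"]; d=np.array([(u-c["cx"])/c["fx"],-(v-c["cy"])/c["fy"],-1.]); return W[:3,3],W[:3,:3]@d
def atz(c,u,v,z):
    o,d=ray(c,u,v); return o+d*(z-o[2])/d[2]
def tri(a,b):
    # closest point of two rays; returns the point and the gap
    (o1,d1),(o2,d2)=a,b; s=np.linalg.lstsq(np.c_[d1,-d2],o2-o1,rcond=None)[0]
    p,q=o1+s[0]*d1,o2+s[1]*d2; return (p+q)/2,np.linalg.norm(p-q)
def proj(c,p):
    W=c["world_from_camera"]; q=W[:3,:3].T@(np.asarray(p)-W[:3,3]); return c["cx"]-c["fx"]*q[0]/q[2], c["cy"]+c["fy"]*q[1]/q[2]
E
python3 - <<'E'
from plant import bot
from h import *
t=bot.camera("top"); s=bot.camera("side")
T=lambda u,v:(195+u/3.8-.37,150+v/3.8-.37)   # resize half-pixel
S=lambda u,v:(230+u/3.3-.35,110+v/3.3-.35)
f=lambda x:np.round(x,4)
print("lid .066",f(atz(t,*T(253,146),.066)),".076",f(atz(t,*T(253,146),.076)))
# lid top centre side ~ (143,428)
for z in(.066,.076): print("side",z,f(atz(s,*S(143,428),z)))
print("tri",tri(ray(t,*T(253,146)),ray(s,*S(143,428))))
print("ring",f(atz(t,*T(478,184),.072)),"side",f(atz(s,*S(305,328),.072)), tri(ray(t,*T(478,184)),ray(s,*S(305,328))))
C=np.array([atz(t,*T(*p),.046) for p in((387,102),(691,34),(744,238),(438,308))])
print(f(C),[f(np.linalg.norm(C[i]-C[i-1])) for i in range(4)]);m=C.mean(0);print("centre",f(m))
# y axis: from right side mid to left side mid
y=(C[0]+C[3]-C[1]-C[2]);x=(C[0]+C[1]-C[2]-C[3])
print("yaw",np.arctan2(-y[0],y[1]),np.arctan2(x[1],x[0]))
th=(np.arctan2(-y[0],y[1])+np.arctan2(x[1],x[0]))/2
print("nest",f(m[:2]+.08*np.array([-np.sin(th),np.cos(th)])),"column",f(m[:2]-.085*np.array([-np.sin(th),np.cos(th)])))
for n,p,z in(("open a",(112,214),.064),("open b",(255,293),.064),("dropper",(287,46),.094)): print(n,f(atz(t,*T(*p),z)))
E
```

```text
lid .066 [0.5634 0.2698 0.066 ] .076 [0.5616 0.2688 0.076 ]
side 0.066 [0.5601 0.2712 0.066 ]
side 0.076 [0.5512 0.2806 0.076 ]
tri (array([0.56294024, 0.26949115, 0.06385017]), np.float64(0.0019155291141846455))
ring [0.5354 0.0756 0.072 ] side [0.5297 0.0837 0.072 ] (array([0.53606839, 0.07516921, 0.06501617]), np.float64(0.0009757318517251486))
[[ 0.6098  0.1565  0.046 ]
 [ 0.6797 -0.1095  0.046 ]
 [ 0.4994 -0.1572  0.046 ]
 [ 0.4305  0.1065  0.046 ]] [np.float64(0.1862), np.float64(0.2751), np.float64(0.1865), np.float64(0.2725)]
centre [ 0.5549 -0.0009  0.046 ]
yaw 0.2562935293299889 0.26526998674782376
nest [0.5342 0.0764] column [ 0.5768 -0.0831]
open a [0.5008 0.3876 0.064 ]
open b [0.4368 0.2625 0.064 ]
dropper [0.6458 0.2422 0.094 ]
```

The top crop shows the white lid at crop (253,146), the holder at (478,184) and the platform edges. The side crop shows the same white-lidded clear cup with green contents, so that is the target. Lid position is about (0.563, 0.269), nest about (0.535, 0.076), and shaker yaw about 0.26. I'll rotate the tool first, then travel to the cup.

{"fn": "arm_command", "kwargs": {
  "motion": [
    {"slide": [0, 0, 0], "rotation": [0, 0, -1], "gripper": 1},
    {"slide": [0, 0, 0], "rotation": [0, 0, -1], "gripper": 1},
    {"slide": [0, 0, 0], "rotation": [0, 0, -1], "gripper": 1},
    {"slide": [0, 0, 0], "rotation": [0, 0, -1], "gripper": 1},
    {"slide": [0, 0, 0], "rotation": [0, 0, -1], "gripper": 1},
    {"slide": [0, 0, 0], "rotation": [0, 0, -1], "gripper": 1},
    {"slide": [0, 0, 0], "rotation": [0, 0, -1], "gripper": 1},
    {"slide": [0, 0, 0], "rotation": [0, 0, -1], "gripper": 1},
    {"slide": [0, 0, 0], "rotation": [0, 0, -1], "gripper": 1},
    {"slide": [0, 0, 0], "rotation": [0, 0, -1], "gripper": 1}
  ]
}}

```text
t: 1.2
tool_pos: [0.2281, -0.5003, 0.2636]
ee_rot: [[0.264, 0.965, -0.0], [0.965, -0.264, 0.0], [0.0, -0.0, -1.0]]
contact_force: [-0.3, 0.2, 0.2]
finger_gap: 0.0876
gripper_force: 0.0
```

{"fn": "arm_command", "kwargs": {
  "motion": [
    {"slide": [0, 0, 0], "rotation": [0, 0, -1], "gripper": 1},
    {"slide": [0, 0, 0], "rotation": [0, 0, -1], "gripper": 1},
    {"slide": [0, 0, 0], "rotation": [0, 0, -1], "gripper": 1},
    {"slide": [0, 0, 0], "rotation": [0, 0, -1], "gripper": 1},
    {"slide": [0, 0, 0], "rotation": [0, 0, -1], "gripper": 1},
    {"slide": [0, 0, 0], "rotation": [0, 0, -1], "gripper": 1},
    {"slide": [0, 0, 0], "rotation": [0, 0, -1], "gripper": 1},
    {"slide": [0, 0, 0], "rotation": [0, 0, -1], "gripper": 1},
    {"slide": [0, 0, 0], "rotation": [0, 0, -1], "gripper": 1},
    {"slide": [0, 0, 0], "rotation": [0, 0, -1], "gripper": 1}
  ]
}}

```text
t: 2.2
tool_pos: [0.2281, -0.5003, 0.2636]
ee_rot: [[-0.569, 0.822, -0.0], [0.822, 0.569, 0.0], [0.0, 0.0, -1.0]]
contact_force: [0.2, -0.8, 0.2]
finger_gap: 0.0882
gripper_force: 0.0
```

{"fn": "arm_command", "kwargs": {
  "motion": [
    {"slide": [0, 0, 0], "rotation": [0, 0, -1], "gripper": 1},
    {"slide": [0, 0, 0], "rotation": [0, 0, -1], "gripper": 1},
    {"slide": [0, 0, 0], "rotation": [0, 0, 0], "gripper": 1}
  ]
}}

```text
t: 2.5
tool_pos: [0.2282, -0.5004, 0.2636]
ee_rot: [[-0.702, 0.713, -0.0], [0.713, 0.702, 0.0], [0.0, 0.0, -1.0]]
contact_force: [0.3, -0.1, 0.5]
finger_gap: 0.0883
gripper_force: 0.0
```

{"fn": "arm_command", "kwargs": {
  "motion": [
    {"slide": [0.39, 0.97, 0], "rotation": [0, 0, 0], "gripper": 1},
    {"slide": [0.39, 0.97, 0], "rotation": [0, 0, 0], "gripper": 1},
    {"slide": [0.39, 0.97, 0], "rotation": [0, 0, 0], "gripper": 1},
    {"slide": [0.39, 0.97, 0], "rotation": [0, 0, 0], "gripper": 1},
    {"slide": [0.39, 0.97, 0], "rotation": [0, 0, 0], "gripper": 1},
    {"slide": [0.39, 0.97, 0], "rotation": [0, 0, 0], "gripper": 1},
    {"slide": [0.39, 0.97, 0], "rotation": [0, 0, 0], "gripper": 1},
    {"slide": [0.39, 0.97, 0], "rotation": [0, 0, 0], "gripper": 1},
    {"slide": [0.39, 0.97, 0], "rotation": [0, 0, 0], "gripper": 1},
    {"slide": [0.39, 0.97, 0], "rotation": [0, 0, 0], "gripper": 1}
  ]
}}

```text
t: 3.5
tool_pos: [0.333, -0.2599, 0.2638]
ee_rot: [[-0.699, 0.715, 0.0], [0.715, 0.699, -0.0], [-0.0, 0.0, -1.0]]
contact_force: [-0.1, -0.3, 0.2]
finger_gap: 0.0881
gripper_force: 0.0
```

{"fn": "arm_command", "kwargs": {
  "motion": [
    {"slide": [0.39, 0.97, 0], "rotation": [0, 0, 0], "gripper": 1},
    {"slide": [0.39, 0.97, 0], "rotation": [0, 0, 0], "gripper": 1},
    {"slide": [0.39, 0.97, 0], "rotation": [0, 0, 0], "gripper": 1},
    {"slide": [0.39, 0.97, 0], "rotation": [0, 0, 0], "gripper": 1},
    {"slide": [0.39, 0.97, 0], "rotation": [0, 0, 0], "gripper": 1},
    {"slide": [0.39, 0.97, 0], "rotation": [0, 0, 0], "gripper": 1},
    {"slide": [0.39, 0.97, 0], "rotation": [0, 0, 0], "gripper": 1},
    {"slide": [0.39, 0.97, 0], "rotation": [0, 0, 0], "gripper": 1},
    {"slide": [0.39, 0.97, 0], "rotation": [0, 0, 0], "gripper": 1},
    {"slide": [0.39, 0.97, 0], "rotation": [0, 0, 0], "gripper": 1}
  ]
}}

```text
t: 4.5
tool_pos: [0.4376, -0.0203, 0.2638]
ee_rot: [[-0.699, 0.715, 0.0], [0.715, 0.699, -0.0], [-0.0, 0.0, -1.0]]
contact_force: [1.0, 0.4, -1.0]
finger_gap: 0.088
gripper_force: 0.0
```

{"fn": "arm_command", "kwargs": {
  "motion": [
    {"slide": [0.39, 0.97, 0], "rotation": [0, 0, 0], "gripper": 1},
    {"slide": [0.39, 0.97, 0], "rotation": [0, 0, 0], "gripper": 1},
    {"slide": [0.39, 0.97, 0], "rotation": [0, 0, 0], "gripper": 1},
    {"slide": [0.39, 0.97, 0], "rotation": [0, 0, 0], "gripper": 1},
    {"slide": [0.39, 0.97, 0], "rotation": [0, 0, 0], "gripper": 1},
    {"slide": [0.39, 0.97, 0], "rotation": [0, 0, 0], "gripper": 1},
    {"slide": [0.39, 0.97, 0], "rotation": [0, 0, 0], "gripper": 1},
    {"slide": [0.39, 0.97, 0], "rotation": [0, 0, 0], "gripper": 1},
    {"slide": [0.39, 0.97, 0], "rotation": [0, 0, 0], "gripper": 1},
    {"slide": [0.39, 0.97, 0], "rotation": [0, 0, 0], "gripper": 1}
  ]
}}

```text
t: 5.5
tool_pos: [0.5422, 0.2193, 0.2636]
ee_rot: [[-0.699, 0.715, -0.0], [0.715, 0.699, -0.0], [0.0, -0.0, -1.0]]
contact_force: [1.3, 0.9, -0.2]
finger_gap: 0.0886
gripper_force: 0.0
```

{"fn": "arm_command", "kwargs": {
  "motion": [
    {"slide": [0.39, 0.97, 0], "rotation": [0, 0, 0], "gripper": 1},
    {"slide": [0.39, 0.97, 0], "rotation": [0, 0, 0], "gripper": 1},
    {"slide": [0, 0, 0], "rotation": [0, 0, 0], "gripper": 1},
    {"slide": [0, 0, 0], "rotation": [0, 0, 0], "gripper": 1}
  ]
}}

```text
t: 5.9
tool_pos: [0.5626, 0.2661, 0.2633]
ee_rot: [[-0.7, 0.714, -0.001], [0.714, 0.7, -0.0], [0.0, -0.001, -1.0]]
contact_force: [-0.5, -0.2, 0.4]
finger_gap: 0.0881
gripper_force: 0.0
```

```bash
python3 - <<'E'
from plant import bot
import cv2, numpy as np
c=bot.camera("wrist"); cv2.imwrite("pics/w1.png",c["pixels"][:,:,::-1]); print({k:np.round(v,3).tolist() for k,v in c.items() if k!="pixels"}); o=bot.get_obs(); print(o["tool_pos"])
E
```

```text
{'fx': 337.756, 'fy': 337.756, 'cx': 322.137, 'cy': 195.147, 'tool_from_camera': [[-0.0, 0.958, 0.287, 0.074], [1.0, 0.0, 0.0, 0.001], [0.0, 0.287, -0.958, -0.122], [0.0, 0.0, 0.0, 1.0]]}
[0.56257839 0.26558811 0.2635543 ]
```

View pics/w1.png

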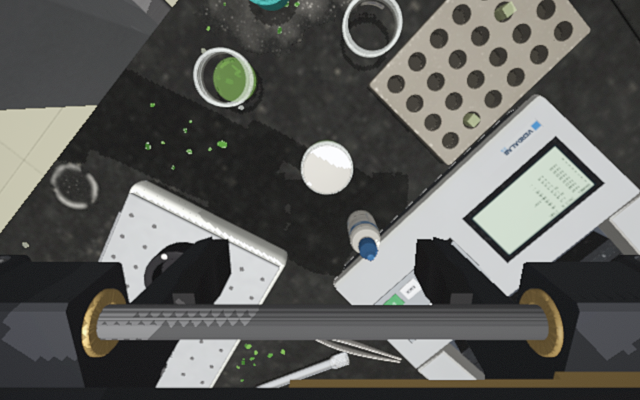

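Wrist view: the white lid is at (327,168), the open cup at (225,77), the dropper at (365,235) and the holder behind the left finger. I'll measure the lid by segmentation.

```bash
cat >> h.py <<'E'
def wristcam(c,o):
    M=np.eye(4); M[:3,:3]=o["ee_rot"]; M[:3,3]=o["tool_pos"]; c=dict(c); c["world_from_camera"]=M@c["tool_from_camera"]; return c
E
python3 - <<'E'
from plant import bot
from h import *
o=bot.get_obs(); c=wristcam(bot.camera("wrist"),o)
p=c["pixels"][120:215,280:375].astype(int); m=((p.min(2)>175)).astype(np.uint8)
n,l,st,ce=cv2.connectedComponentsWithStats(m); i=1+st[1:,4].argmax(); print(st[i],ce[i])
cn=cv2.findContours((l==i).astype(np.uint8),0,1)[0][0]; h=cv2.convexHull(cn); e=cv2.fitEllipse(h); print(e)
t=bot.camera("top");q=t["pixels"][170:205,245:280].astype(int);mt=(q.min(2)>150).astype(np.uint8);n,l,st,ct=cv2.connectedComponentsWithStats(mt);i2=1+st[1:,4].argmax();print(st[i2],ct[i2])
tu,tv=ct[i2]+[245,170]
u,v=e[0][0]+280,e[0][1]+120
for z in(.066,.076):
    print(z,atz(c,u,v,z),atz(t,tu,tv,z))
    x=atz(c,u,v,z)
    th=np.linspace(0,6.28,60); pr=np.array([proj(c,x+[.025*np.cos(a),.025*np.sin(a),0]) for a in th]); print("lid width px predicted",np.ptp(pr[:,0]),np.ptp(pr[:,1]))
print(tri(ray(c,u,v),ray(t,tu,tv)))
E
```

```text
[  22   21   51   53 2117] [46.90080302 46.93197922]
((46.83871078491211, 47.00063705444336), (51.36852264404297, 52.15678024291992), 179.8980255126953)
[  0   0  35  35 735] [19.16326531 21.91564626]
0.066 [0.5618454  0.27382536 0.066     ] [0.55085346 0.25961129 0.066     ]
lid width px predicted 51.87406612813277 50.96541763573083
0.076 [0.56027254 0.27524266 0.076     ] [0.54912074 0.25869605 0.076     ]
lid width px predicted 53.55178862657306 52.61445030273441
(array([0.56692769, 0.26520712, 0.00203674]), np.float64(0.00985849105943722))
```

{"fn": "arm_command", "kwargs": {
  "motion": [
    {"slide": [0.17, 0.17, 0.9], "rotation": [0, 0, 0], "gripper": 1},
    {"slide": [0, 0, 1], "rotation": [0, 0, 0], "gripper": 1},
    {"slide": [0, 0, 1], "rotation": [0, 0, 0], "gripper": 1},
    {"slide": [0, 0, 1], "rotation": [0, 0, 0], "gripper": 1},
    {"slide": [0, 0, 1], "rotation": [0, 0, 0], "gripper": 1},
    {"slide": [0, 0, 1], "rotation": [0, 0, 0], "gripper": 1},
    {"slide": [0, 0, 1], "rotation": [0, 0, 0], "gripper": 1},
    {"slide": [0, 0, 1], "rotation": [0, 0, 0], "gripper": 1},
    {"slide": [0, 0, 0.52], "rotation": [0, 0, 0], "gripper": 1},
    {"slide": [0, 0, 0], "rotation": [0, 0, 0], "gripper": 0.7}
  ]
}}

```text
t: 7.05
tool_pos: [0.5623, 0.2714, 0.052]
ee_rot: [[-0.7, 0.714, -0.003], [0.714, 0.7, -0.001], [0.001, -0.003, -1.0]]
contact_force: [-0.4, 1.0, 0.2]
finger_gap: 0.0822
gripper_force: 0.0
```

{"fn": "arm_command", "kwargs": {
  "motion": [
    {"slide": [0, 0, 0], "rotation": [0, 0, 0], "gripper": 0.6},
    {"slide": [0, 0, 0], "rotation": [0, 0, 0], "gripper": 0.58},
    {"slide": [0, 0, 0], "rotation": [0, 0, 0], "gripper": 0.57},
    {"slide": [0, 0, 0], "rotation": [0, 0, 0], "gripper": 0.56},
    {"slide": [0, 0, 0], "rotation": [0, 0, 0], "gripper": 0.56},
    {"slide": [0, 0, 0], "rotation": [0, 0, 0], "gripper": 0.56}
  ]
}}

```text
t: 7.65
tool_pos: [0.563, 0.2721, 0.0539]
ee_rot: [[-0.701, 0.713, 0.001], [0.713, 0.701, 0.0], [-0.001, 0.001, -1.0]]
contact_force: [-1.7, -1.2, 5.8]
finger_gap: 0.0493
gripper_force: 21.9
```

{"fn": "arm_command", "kwargs": {
  "motion": [
    {"slide": [0, 0, 0], "rotation": [0, 0, 0], "gripper": 0.57},
    {"slide": [0, 0, 0], "rotation": [0, 0, 0], "gripper": 0.57}
  ]
}}

```text
t: 7.85
tool_pos: [0.563, 0.2721, 0.0537]
ee_rot: [[-0.701, 0.713, 0.001], [0.713, 0.701, 0.0], [-0.0, 0.001, -1.0]]
contact_force: [-0.5, -1.3, 4.8]
finger_gap: 0.0503
gripper_force: 3.2
```

{"fn": "arm_command", "kwargs": {
  "motion": [
    {"slide": [0, 0, 0], "rotation": [0, 0, 0], "gripper": 0.565},
    {"slide": [0, 0, 0], "rotation": [0, 0, 0], "gripper": 0.565},
    {"slide": [0, 0, -0.4], "rotation": [0, 0, 0], "gripper": 0.565},
    {"slide": [0, 0, -0.8], "rotation": [0, 0, 0], "gripper": 0.565},
    {"slide": [0, 0, 0], "rotation": [0, 0, 0], "gripper": 0.565}
  ]
}}

```text
t: 8.35
tool_pos: [0.5639, 0.2725, 0.0855]
ee_rot: [[-0.701, 0.713, 0.004], [0.713, 0.701, 0.001], [-0.002, 0.004, -1.0]]
contact_force: [-0.4, -0.5, 0.2]
finger_gap: 0.05
gripper_force: 10.6
```

```bash
python3 - <<'E'
from plant import bot
import cv2, numpy as np
o=bot.get_obs(); print(o["tool_pos"],o["contact_force"],o["finger_gap"],o["gripper_force"])
a=bot.camera("wrist")["pixels"]; b=bot.camera("side")["pixels"][190:330,210:400]
b=cv2.resize(b,(543,400),interpolation=cv2.INTER_CUBIC)
cv2.imwrite("pics/w2.png",a[:,:,::-1]); cv2.imwrite("pics/s2.png",b[:,:,::-1])
cv2.imwrite("pics/g2.png",cv2.resize(np.hstack([a,b])[:,:,::-1],(800,271),interpolation=cv2.INTER_AREA))
E
```

```text
[0.5638865  0.27247164 0.08551504] [-0.41725999 -0.52925953  0.23314154] 0.050043404074696464 10.630681745924448
```

View pics/g2.png

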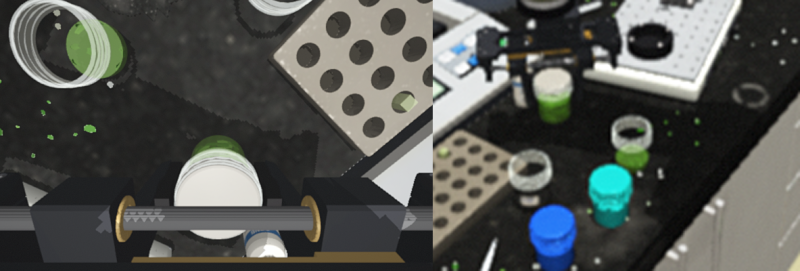

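{"fn": "arm_command", "kwargs": {
  "motion": [
    {"slide": [0, 0, -0.5], "rotation": [0, 0, 0], "gripper": 0.565},
    {"slide": [0, 0, -1], "rotation": [0, 0, 0], "gripper": 0.565},
    {"slide": [0, 0, -1], "rotation": [0, 0, 0], "gripper": 0.565},
    {"slide": [0, 0, -1], "rotation": [0, 0, 0], "gripper": 0.565},
    {"slide": [0, 0, -1], "rotation": [0, 0, 0.9], "gripper": 0.565},
    {"slide": [0, 0, -1], "rotation": [0, 0, 1], "gripper": 0.565},
    {"slide": [0, 0, -1], "rotation": [0, 0, 1], "gripper": 0.565},
    {"slide": [0, 0, -1], "rotation": [0, 0, 1], "gripper": 0.565},
    {"slide": [0, 0, -1], "rotation": [0, 0, 1], "gripper": 0.565},
    {"slide": [0, 0, -1], "rotation": [0, 0, 1], "gripper": 0.565}
  ]
}}

```text
t: 9.45
tool_pos: [0.5625, 0.272, 0.3219]
ee_rot: [[-0.256, 0.967, -0.001], [0.967, 0.256, -0.0], [0.0, -0.001, -1.0]]
contact_force: [0.5, 0.0, -0.8]
finger_gap: 0.0502
gripper_force: 10.6
```

{"fn": "arm_command", "kwargs": {
  "motion": [
    {"slide": [-0.93, -0.31, -0.2], "rotation": [0, 0, 0], "gripper": 0.565},
    {"slide": [-0.93, -0.31, 0], "rotation": [0, 0, 0], "gripper": 0.565},
    {"slide": [-0.93, -0.31, 0], "rotation": [0, 0, 0], "gripper": 0.565},
    {"slide": [-0.93, -0.31, 0], "rotation": [0, 0, 0], "gripper": 0.565},
    {"slide": [-0.93, -0.31, 0], "rotation": [0, 0, 0], "gripper": 0.565},
    {"slide": [-0.93, -0.31, 0], "rotation": [0, 0, 0], "gripper": 0.565},
    {"slide": [-0.93, -0.31, 0], "rotation": [0, 0, 0], "gripper": 0.565},
    {"slide": [-0.93, -0.31, 0], "rotation": [0, 0, 0], "gripper": 0.565},
    {"slide": [-0.93, -0.31, 0], "rotation": [0, 0, 0], "gripper": 0.565},
    {"slide": [-0.93, -0.31, 0], "rotation": [0, 0, 0], "gripper": 0.565}
  ]
}}

```text
t: 10.45
tool_pos: [0.5479, 0.0265, 0.3259]
ee_rot: [[-0.259, 0.966, -0.001], [0.966, 0.259, 0.0], [0.0, -0.001, -1.0]]
contact_force: [-1.4, -0.5, -0.7]
finger_gap: 0.0501
gripper_force: 10.6
```

{"fn": "arm_command", "kwargs": {
  "motion": [
    {"slide": [0, 0, 0], "rotation": [0, 0, 0], "gripper": 0.565},
    {"slide": [0, 0, 0], "rotation": [0, 0, 0], "gripper": 0.565},
    {"slide": [0, 0, 0], "rotation": [0, 0, 0], "gripper": 0.565}
  ]
}}

```text
t: 10.75
tool_pos: [0.5482, 0.0283, 0.3258]
ee_rot: [[-0.26, 0.966, -0.0], [0.966, 0.26, 0.0], [0.0, -0.0, -1.0]]
contact_force: [-0.4, 0.6, 0.0]
finger_gap: 0.0499
gripper_force: 10.6
```

```bash
python3 - <<'E'
from plant import bot
import cv2, numpy as np, json
o=bot.get_obs(); print(o["tool_pos"],o["contact_force"],o["finger_gap"],o["gripper_force"],o["joint_positions"])
a=bot.camera("wrist")["pixels"]
cv2.imwrite("pics/w3.png",a[:,:,::-1]); json.dump({k:np.array(o[k]).tolist() for k in("tool_pos","ee_rot")},open("w3.json","w"))
E
```

```text
[0.54816169 0.02828409 0.32580397] [-0.39281891  0.55949675  0.00189327] 0.049927587482356074 10.631615758720727 [-1.64308113e-01  3.42983400e-01  1.17697017e+00  2.92946771e-04
  1.62188131e+00 -4.27022410e-01]
```

View pics/w3.png

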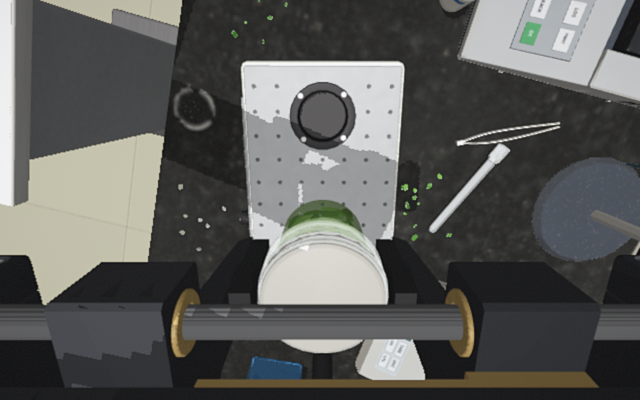

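Wrist view: the holder is at (323,116) with its four rim screws, and the platform's far corners are at (243,63) and (404,63). The cup is held, with its lid spanning roughly x 258–387 and y 250–352. I'll compute both offsets in the tool frame.

```bash
python3 - <<'E'
from plant import bot
from h import *
import json
o=json.load(open("w3.json")); c=wristcam(bot.camera("wrist"),o)
im=cv2.imread("pics/w3.png"); g=im.max(2).astype(int)
R=np.array(o["ee_rot"]); P=np.array(o["tool_pos"])
# ring: dark disc + screws -> non-white blob hull
m=(g[70:165,275:372]<120).astype(np.uint8); n,l,st,ce=cv2.connectedComponentsWithStats(m); i=l[46,48]; 
hull=cv2.convexHull(cv2.findContours((l==i).astype(np.uint8),0,1)[0][0]); e=cv2.fitEllipse(hull); print(st[i],e)
# fit ring model: outer rim dia 73 at z .072
from scipy.optimize import least_squares
th=np.linspace(0,2*np.pi,90,endpoint=False)
def model(x,y,z,r): return np.array([proj(c,[x+r*np.cos(a),y+r*np.sin(a),z]) for a in th])
H=hull[:,0]+[275,70]
tgt=cv2.fitEllipse(hull)[0]
def res(q):
    M=model(q[0],q[1],.072,q[2]); M2=model(q[0],q[1],.046,q[2]); hh=cv2.convexHull(np.vstack([M,M2]).astype(np.float32))
    return [cv2.pointPolygonTest(hh,(float(p[0]),float(p[1])),True) for p in H]
f=least_squares(res,[.535,.076,.0365],diff_step=1e-3,loss="soft_l1"); print("ring fit",f.x,f.cost)
print("in tool",R.T@(np.array([f.x[0],f.x[1],.072])-P))
# inner bore floor? screws
s=(g[75:160,280:367]>185).astype(np.uint8); n,l,st,ce=cv2.connectedComponentsWithStats(s)
S=[ce[k]+[280,75] for k in range(1,n) if 2<st[k,4]<40 ]; print("screws",np.round(S,1)); 
w=[atz(c,*p,.072) for p in S]; print(np.round(w,4))
# lid rows profile
for u in(290,322,350): print(u,g[235:262,u].tolist(), g[340:358,u].tolist())
for v in(275,290): print(v,g[v,252:266].tolist(),g[v,380:394].tolist())
E
```

```text
[  15   12   66   68 3378] ((47.10947799682617, 45.57575607299805), (65.7165298461914, 67.66666412353516), 9.183286666870117)
ring fit [0.53573039 0.07755529 0.03575243] 0.5884705675538977
in tool [0.05071602 0.00081707 0.2538225 ]
screws [[343.3  94. ]
 [300.   95.4]
 [303.  139. ]]
[[0.5514 0.106  0.072 ]
 [0.5073 0.0927 0.072 ]
 [0.5216 0.0486 0.072 ]]
290 [201, 198, 201, 201, 199, 206, 201, 171, 144, 176, 196, 194, 214, 222, 211, 174, 170, 197, 206, 207, 207, 211, 217, 218, 218, 217, 217] [203, 213, 209, 206, 200, 156, 72, 39, 42, 45, 43, 44, 45, 43, 47, 49, 45, 43]
322 [171, 209, 204, 186, 175, 195, 212, 193, 165, 196, 209, 211, 213, 217, 221, 220, 220, 219, 220, 220, 219, 219, 219, 219, 220, 219, 218] [201, 212, 210, 210, 210, 209, 209, 209, 209, 209, 208, 205, 182, 62, 23, 30, 33, 31]
350 [197, 194, 197, 203, 182, 166, 200, 208, 194, 179, 196, 211, 201, 170, 177, 203, 207, 207, 209, 215, 218, 217, 217, 218, 217, 217, 217] [201, 211, 210, 209, 208, 203, 199, 175, 99, 47, 45, 50, 57, 65, 64, 56, 48, 50]
275 [25, 25, 23, 22, 23, 22, 23, 87, 167, 195, 186, 203, 201, 181] [187, 214, 222, 219, 216, 186, 66, 13, 23, 24, 23, 23, 27, 25]
290 [26, 20, 21, 20, 25, 97, 186, 219, 199, 192, 201, 204, 209, 213] [210, 205, 203, 201, 196, 204, 223, 205, 88, 15, 19, 24, 22, 25]
```

```bash
python3 - <<'E'
from plant import bot
from h import *
from scipy.optimize import least_squares
c=bot.camera("wrist"); c=dict(c); c["world_from_camera"]=c["tool_from_camera"]
im=cv2.imread("pics/w3.png"); g=im.max(2).astype(int)
pts=[]
for u in range(282,364,4):
    col=g[338:362,u]; k=np.where(col>130)[0]; 
    if len(k): pts.append((u,338+k.max()+.5))
for v in range(288,303,3):
    row=g[v,245:400]; k=np.where(row>120)[0]; pts+= [(245+k.min()-.5,v),(245+k.max()+.5,v)]
pts=np.array(pts); print(np.round(pts[:21:4],1),np.round(pts[21:25],1))
th=np.linspace(0,2*np.pi,120,endpoint=False)
def hull(q,r=.025): return np.array([proj(c,[q[0]+r*np.cos(a),q[1]+r*np.sin(a),q[2]]) for a in th],np.float32)
res=lambda q:[cv2.pointPolygonTest(hull(q),(float(a),float(b)),True) for a,b in pts]
f=least_squares(res,[0,0,-.013],diff_step=1e-2,x_scale=.01,loss="soft_l1"); print(f.x,f.cost,np.round(res(f.x),1))
for z in(-.013,-.023):
    f=least_squares(lambda q:res([q[0],q[1],z]),[0.001,0.001],diff_step=1e-2,x_scale=.01,loss="soft_l1"); print(z,f.x,f.cost)
E
```

```text
[[282.  340.5]
 [298.  348.5]
 [314.  352.5]
 [330.  352.5]
 [346.  348.5]
 [362.  361.5]] [[257.5 288. ]
 [387.5 288. ]
 [257.5 291. ]
 [387.5 291. ]]
[-0.00093541  0.00118778 -0.00937135] 32.85148332324557 [  0.   -0.3  -0.2  -0.3   0.2  -0.5   0.5   0.3  -0.1   0.2   0.4   0.3
   0.    0.5  -0.2  -0.1   0.6   0.2   0.4 -15.9 -17.5  -0.4  -0.2  -0.
   0.2   0.2   0.4   0.2  -0.5   0.1   0.3]
-0.013 [0.00231864 0.00129936] 47.99847073434707
-0.023 [0.01139843 0.00158075] 114.00946180001809
```

{"fn": "arm_command", "kwargs": {
  "motion": [
    {"slide": [0.99, -0.02, 0], "rotation": [0, 0, 0], "gripper": 0.565},
    {"slide": [0.99, 0, 0], "rotation": [0, 0, 0], "gripper": 0.565},
    {"slide": [0, 0, 1], "rotation": [0, 0, 0], "gripper": 0.565},
    {"slide": [0, 0, 1], "rotation": [0, 0, 0], "gripper": 0.565},
    {"slide": [0, 0, 1], "rotation": [0, 0, 0], "gripper": 0.565},
    {"slide": [0, 0, 1], "rotation": [0, 0, 0], "gripper": 0.565},
    {"slide": [0, 0, 1], "rotation": [0, 0, 0], "gripper": 0.565},
    {"slide": [0, 0, 1], "rotation": [0, 0, 0], "gripper": 0.565},
    {"slide": [0, 0, 1], "rotation": [0, 0, 0], "gripper": 0.565},
    {"slide": [0, 0, 0.8], "rotation": [0, 0, 0], "gripper": 0.565}
  ]
}}

```text
t: 11.9
tool_pos: [0.5346, 0.0757, 0.1294]
ee_rot: [[-0.26, 0.966, -0.001], [0.966, 0.26, 0.0], [0.0, -0.001, -1.0]]
contact_force: [0.5, -0.1, -1.1]
finger_gap: 0.0498
gripper_force: 10.6
```

{"fn": "arm_command", "kwargs": {
  "motion": [
    {"slide": [0, 0, 0], "rotation": [0, 0, 0], "gripper": 0.565},
    {"slide": [0, 0, 0], "rotation": [0, 0, 0], "gripper": 0.565},
    {"slide": [0, 0, 0.1], "rotation": [0, 0, 0], "gripper": 0.565},
    {"slide": [0, 0, 0.1], "rotation": [0, 0, 0], "gripper": 0.565},
    {"slide": [0, 0, 0.1], "rotation": [0, 0, 0], "gripper": 0.565}
  ]
}}

```text
t: 12.4
tool_pos: [0.5351, 0.0751, 0.1237]
ee_rot: [[-0.259, 0.966, 0.001], [0.966, 0.259, -0.0], [-0.0, 0.001, -1.0]]
contact_force: [-0.2, 0.2, -0.8]
finger_gap: 0.0497
gripper_force: 10.6
```

{"fn": "arm_command", "kwargs": {
  "motion": [
    {"slide": [0, 0, 0.1], "rotation": [0, 0, 0], "gripper": 0.565},
    {"slide": [0, 0, 0.1], "rotation": [0, 0, 0], "gripper": 0.565},
    {"slide": [0, 0, 0], "rotation": [0, 0, 0], "gripper": 0.565}
  ]
}}

```text
t: 12.7
tool_pos: [0.5348, 0.0751, 0.1179]
ee_rot: [[-0.259, 0.966, -0.001], [0.966, 0.259, 0.0], [0.0, -0.001, -1.0]]
contact_force: [-0.4, 0.8, -0.4]
finger_gap: 0.0499
gripper_force: 10.6
```

{"fn": "arm_command", "kwargs": {
  "motion": [
    {"slide": [0, 0, 0.1], "rotation": [0, 0, 0], "gripper": 0.565},
    {"slide": [0, 0, 0.1], "rotation": [0, 0, 0], "gripper": 0.565},
    {"slide": [0, 0, 0.1], "rotation": [0, 0, 0], "gripper": 0.565},
    {"slide": [0, 0, 0.1], "rotation": [0, 0, 0], "gripper": 0.565},
    {"slide": [0, 0, 0], "rotation": [0, 0, 0], "gripper": 0.565}
  ]
}}

```text
t: 13.2
tool_pos: [0.5348, 0.0752, 0.1079]
ee_rot: [[-0.259, 0.966, -0.001], [0.966, 0.259, 0.0], [0.0, -0.001, -1.0]]
contact_force: [0.3, 0.3, -0.1]
finger_gap: 0.05
gripper_force: 10.6
```

{"fn": "arm_command", "kwargs": {
  "motion": [
    {"slide": [0, 0, 0.06], "rotation": [0, 0, 0], "gripper": 0.565},
    {"slide": [0, 0, 0.06], "rotation": [0, 0, 0], "gripper": 0.565},
    {"slide": [0, 0, 0], "rotation": [0, 0, 0], "gripper": 0.565}
  ]
}}

```text
t: 13.5
tool_pos: [0.5349, 0.0751, 0.1051]
ee_rot: [[-0.259, 0.966, -0.0], [0.966, 0.259, 0.0], [0.0, -0.0, -1.0]]
contact_force: [-0.2, -0.7, 0.2]
finger_gap: 0.0501
gripper_force: 10.6
```

{"fn": "arm_command", "kwargs": {
  "motion": [
    {"slide": [0, 0, 0.05], "rotation": [0, 0, 0], "gripper": 0.565},
    {"slide": [0, 0, 0.03], "rotation": [0, 0, 0], "gripper": 0.565},
    {"slide": [0, 0, 0], "rotation": [0, 0, 0], "gripper": 0.565}
  ]
}}

```text
t: 13.8
tool_pos: [0.535, 0.0752, 0.1037]
ee_rot: [[-0.259, 0.966, 0.001], [0.966, 0.259, -0.0], [-0.0, 0.0, -1.0]]
contact_force: [-1.4, 0.1, 4.7]
finger_gap: 0.0499
gripper_force: 10.7
```

{"fn": "arm_command", "kwargs": {
  "motion": [
    {"slide": [0, 0, 0], "rotation": [0, 0, 0], "gripper": 0.62},
    {"slide": [0, 0, 0], "rotation": [0, 0, 0], "gripper": 0.75},
    {"slide": [0, 0, 0], "rotation": [0, 0, 0], "gripper": 0.9},
    {"slide": [0, 0, -0.2], "rotation": [0, 0, 0], "gripper": 0.9},
    {"slide": [0, 0, -0.8], "rotation": [0, 0, 0], "gripper": 0.9},
    {"slide": [0, 0, -1], "rotation": [0, 0, 0], "gripper": 0.9},
    {"slide": [0, 0, -1], "rotation": [0, 0, 0], "gripper": 0.9},
    {"slide": [0, 0, -1], "rotation": [0, 0, 0], "gripper": 0.9},
    {"slide": [0, 0, -1], "rotation": [0, 0, 0], "gripper": 0.5},
    {"slide": [0, 0, -1], "rotation": [0, 0, 0], "gripper": 0}
  ]
}}

```text
t: 14.8
tool_pos: [0.5347, 0.0751, 0.2547]
ee_rot: [[-0.259, 0.966, 0.0], [0.966, 0.259, -0.0], [-0.0, 0.0, -1.0]]
contact_force: [-0.5, 0.5, -0.2]
finger_gap: 0.0652
gripper_force: 0.0
```

{"fn": "arm_command", "kwargs": {
  "motion": [
    {"slide": [0, 0, -1], "rotation": [0, 0, 0], "gripper": 0},
    {"slide": [0, 0, -1], "rotation": [0, 0, 0], "gripper": 0},
    {"slide": [0, 0, -1], "rotation": [0, 0, 0], "gripper": 0},
    {"slide": [0, 0, 0], "rotation": [0, 0, 0], "gripper": 0},
    {"slide": [0, 0, 0], "rotation": [0, 0, 0], "gripper": 0}
  ]
}}

```text
t: 15.3
tool_pos: [0.5347, 0.0752, 0.328]
ee_rot: [[-0.259, 0.966, 0.0], [0.966, 0.259, 0.0], [-0.0, 0.0, -1.0]]
contact_force: [0.3, -0.2, 0.2]
finger_gap: 0.0254
gripper_force: 0.0
```

```bash
python3 - <<'E'
from plant import bot
from h import *
o=bot.get_obs(); print(o["tool_pos"],o["contact_force"],o["finger_gap"],np.round(o["ee_rot"],3).tolist())
a=bot.camera("wrist")["pixels"]; b=bot.camera("side")["pixels"][90:250,250:400]
cv2.imwrite("pics/g4.png",np.hstack([a[50:400,130:500],cv2.resize(b,(328,350),interpolation=cv2.INTER_CUBIC)])[:,:,::-1])
# lever tip from the first side/top pictures: where would the lever lie for head heights -10,0,+10
t=bot.camera("top"); s=bot.camera("side"); th=.26; ex=np.array([np.cos(th),np.sin(th),0]); ey=np.array([-np.sin(th),np.cos(th),0])
n=np.array([.5357,.0768,0]); piv=n-.165*ey-.025*ey; print("pivot xy",piv)
for dz in(-.01,0,.01):
    a72=np.radians(72); P=piv+[0,0,.1345+dz]; E=P+.159*(-np.cos(a72)*ey+np.sin(a72)*np.array([0,0,1.])); G=P+.062*(-np.cos(a72)*ey+np.sin(a72)*np.array([0,0,1.]))
    print(dz,"end side",np.round(proj(s,E),1),"gripstart",np.round(proj(s,G),1),"top",np.round(proj(t,E),1))
g=cv2.imread("pics/side0.png").max(2).astype(int)
for v in range(112,150,4): print(v,g[v,335:360].tolist())
E
```

```text
[0.53472515 0.07516138 0.3280466 ] [ 0.31024087 -0.1850733   0.24212148] 0.025393189710832327 [[-0.259, 0.966, 0.0], [0.966, 0.259, 0.0], [-0.0, 0.0, -1.0]]
pivot xy [ 0.5845453 -0.1068141  0.       ]
-0.01 end side [346.9 115.5] gripstart [343.2 145.6] top [403.  167.9]
0 end side [347.  112.5] gripstart [343.3 142.8] top [403.7 167.1]
0.01 end side [347.1 109.4] gripstart [343.4 140. ] top [404.3 166.3]
112 [135, 135, 134, 137, 136, 135, 137, 135, 135, 136, 132, 133, 134, 135, 134, 134, 134, 133, 135, 133, 133, 132, 129, 133, 132]
116 [136, 137, 136, 137, 135, 134, 135, 136, 131, 108, 69, 48, 41, 56, 97, 127, 135, 133, 133, 131, 132, 133, 132, 131, 132]
120 [61, 84, 116, 132, 136, 134, 135, 137, 126, 70, 23, 19, 24, 21, 53, 114, 134, 135, 134, 132, 130, 132, 132, 133, 131]
124 [29, 80, 135, 145, 155, 160, 152, 140, 105, 53, 25, 20, 13, 49, 116, 134, 135, 131, 131, 131, 129, 129, 132, 132, 130]
128 [170, 170, 160, 146, 158, 208, 247, 254, 163, 46, 17, 16, 26, 134, 247, 251, 243, 224, 174, 137, 128, 131, 132, 135, 131]
132 [246, 247, 246, 246, 248, 250, 253, 238, 126, 32, 13, 12, 114, 233, 234, 135, 30, 4, 14, 15, 47, 100, 68, 29, 23]
136 [185, 208, 238, 246, 235, 191, 222, 146, 40, 16, 16, 17, 111, 226, 240, 237, 231, 205, 189, 214, 228, 224, 192, 105, 38]
140 [91, 112, 76, 48, 66, 119, 168, 103, 33, 19, 17, 50, 127, 167, 196, 211, 209, 200, 172, 128, 106, 141, 166, 99, 35]
144 [30, 63, 136, 153, 119, 84, 51, 22, 19, 17, 12, 75, 175, 187, 138, 108, 111, 130, 148, 166, 170, 149, 93, 42, 28]
148 [18, 57, 129, 142, 104, 103, 141, 145, 137, 109, 153, 183, 182, 174, 173, 162, 132, 85, 55, 34, 29, 29, 28, 27, 31]
```

View pics/g4.png

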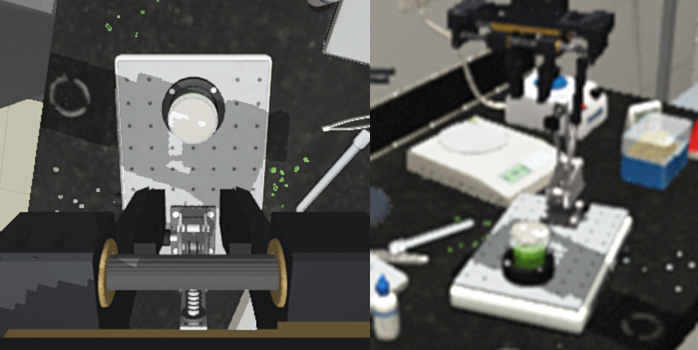

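The cup sits upright in the holder: wrist crop (192,115), ring around it in the side view, lid level. Next I'll take the closed fingers over to the +y side of the lever.

{"fn": "arm_command", "kwargs": {
  "motion": [
    {"slide": [-0.99, 0.03, 0], "rotation": [0, 0, 0], "gripper": 0},
    {"slide": [-0.99, 0.03, 0], "rotation": [0, 0, 0], "gripper": 0},
    {"slide": [-0.99, 0, 0], "rotation": [0, 0, 0], "gripper": 0},
    {"slide": [-0.99, 0, 0], "rotation": [0, 0, 0], "gripper": 0},
    {"slide": [-0.99, 0, 0], "rotation": [0, 0, 0], "gripper": 0},
    {"slide": [-0.99, 0, 0], "rotation": [0, 0, 0], "gripper": 0},
    {"slide": [-0.99, 0, 0], "rotation": [0, 0, 0], "gripper": 0},
    {"slide": [-0.7, 0, 0], "rotation": [0, 0, 0], "gripper": 0},
    {"slide": [0, 0, 0], "rotation": [0, 0, 0], "gripper": 0}
  ]
}}

```text
t: 16.4
tool_pos: [0.586, -0.1104, 0.3272]
ee_rot: [[-0.257, 0.966, -0.001], [0.966, 0.257, 0.0], [0.001, -0.001, -1.0]]
contact_force: [-0.0, 0.6, 0.3]
finger_gap: 0.0001
gripper_force: 0.0
```

```bash
python3 - <<'E'
from plant import bot
from h import *
o=bot.get_obs(); print(o["tool_pos"],o["contact_force"],o["finger_gap"])
a=bot.camera("wrist")["pixels"]; b=bot.camera("side")["pixels"][70:220,270:400]
cv2.imwrite("pics/g5.png",np.hstack([a[50:400,130:500],cv2.resize(b,(303,350),interpolation=cv2.INTER_CUBIC)])[:,:,::-1])
E
```

```text
[ 0.58603061 -0.11036416  0.32719689] [-0.01858404  0.55840396  0.33643942] 8.76428343118102e-05
```

View pics/g5.png

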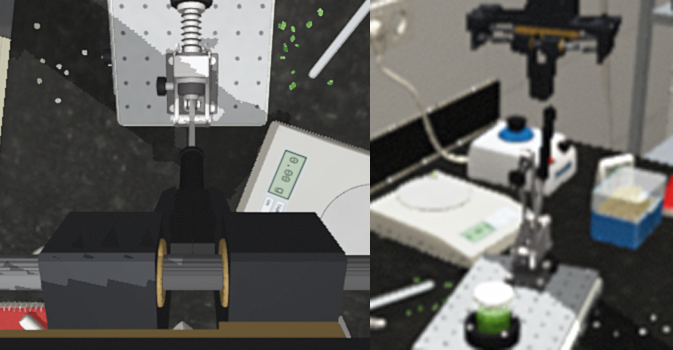

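Wrist and side views: the closed fingers are above and behind the upright lever, lateral alignment good (lever at crop column ~190, fingers ~193). I'll lower and approach.

{"fn": "arm_command", "kwargs": {
  "motion": [
    {"slide": [0, 0, 0.8], "rotation": [0, 0, 0], "gripper": 0},
    {"slide": [0, 0, 0.68], "rotation": [0, 0, 0], "gripper": 0},
    {"slide": [-0.3, 0, 0], "rotation": [0, 0, 0], "gripper": 0},
    {"slide": [-0.2, 0, 0], "rotation": [0, 0, 0], "gripper": 0},
    {"slide": [-0.15, 0, 0], "rotation": [0, 0, 0], "gripper": 0},
    {"slide": [-0.15, 0, 0], "rotation": [0, 0, 0], "gripper": 0}
  ]
}}

```text
t: 17.1
tool_pos: [0.5913, -0.1284, 0.2922]
ee_rot: [[-0.259, 0.966, 0.001], [0.966, 0.259, -0.001], [-0.001, 0.001, -1.0]]
contact_force: [-0.4, -0.1, -0.5]
finger_gap: 0.0002
gripper_force: 0.0
```

{"fn": "arm_command", "kwargs": {
  "motion": [
    {"slide": [-0.15, 0, 0], "rotation": [0, 0, 0], "gripper": 0},
    {"slide": [-0.15, 0, 0], "rotation": [0, 0, 0], "gripper": 0},
    {"slide": [0, 0, 0], "rotation": [0, 0, 0], "gripper": 0}
  ]
}}

```text
t: 17.4
tool_pos: [0.593, -0.1358, 0.2913]
ee_rot: [[-0.259, 0.966, 0.0], [0.966, 0.259, -0.0], [-0.0, 0.0, -1.0]]
contact_force: [-0.4, 0.6, 0.2]
finger_gap: 0.0003
gripper_force: 0.0
```

{"fn": "arm_command", "kwargs": {
  "motion": [
    {"slide": [-0.21, 0, 0.09], "rotation": [0, 0, 0], "gripper": 0},
    {"slide": [-0.21, 0, 0.09], "rotation": [0, 0, 0], "gripper": 0},
    {"slide": [-0.21, 0, 0.1], "rotation": [0, 0, 0], "gripper": 0},
    {"slide": [-0.21, 0, 0.1], "rotation": [0, 0, 0], "gripper": 0}
  ]
}}

```text
t: 17.8
tool_pos: [0.5985, -0.1561, 0.2814]
ee_rot: [[-0.259, 0.966, -0.0], [0.966, 0.259, -0.0], [0.0, -0.0, -1.0]]
contact_force: [-0.9, -0.1, 1.1]
finger_gap: 0.0003
gripper_force: 0.2
```

```bash
python3 - <<'E'
from plant import bot
from h import *
o=bot.get_obs(); print(o["tool_pos"],o["contact_force"],o["joint_positions"])
b=bot.camera("side")["pixels"][70:220,270:400]
cv2.imwrite("pics/g6.png",cv2.resize(b,(607,700)[0:2],interpolation=cv2.INTER_CUBIC)[:500,:,::-1])
E
```

```text
[ 0.59847682 -0.15609864  0.28143106] [-0.92014041 -0.09192991  1.11754118] [-4.46260337e-01  4.93888946e-01  1.05845382e+00 -5.25285837e-05
  1.58932650e+00 -7.08134946e-01]
```

View pics/g6.png

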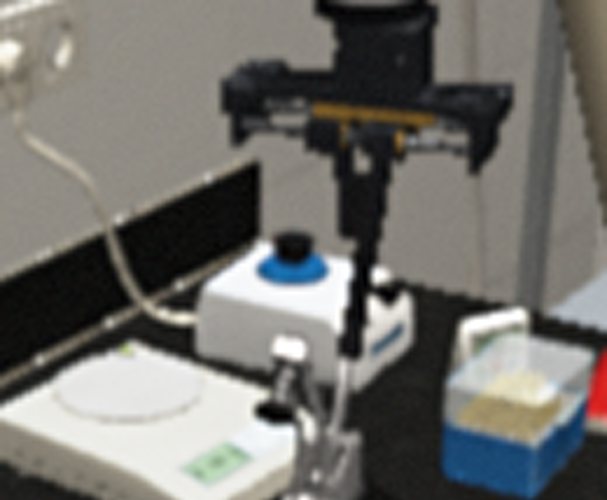

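The lever is tipping under the fingers and the contact force is about 1 N. I'll continue along the arc.

{"fn": "arm_command", "kwargs": {
  "motion": [
    {"slide": [-0.21, 0, 0.11], "rotation": [0, 0, 0], "gripper": 0},
    {"slide": [-0.21, 0, 0.12], "rotation": [0, 0, 0], "gripper": 0},
    {"slide": [-0.2, 0, 0.12], "rotation": [0, 0, 0], "gripper": 0},
    {"slide": [-0.2, 0, 0.13], "rotation": [0, 0, 0], "gripper": 0}
  ]
}}

```text
t: 18.25
tool_pos: [0.6038, -0.1758, 0.2695]
ee_rot: [[-0.259, 0.966, -0.0], [0.966, 0.259, -0.0], [-0.0, -0.0, -1.0]]
contact_force: [-0.1, -1.6, 0.6]
finger_gap: 0.0002
gripper_force: 0.0
```

{"fn": "arm_command", "kwargs": {
  "motion": [
    {"slide": [-0.18, 0, 0.15], "rotation": [0, 0, 0], "gripper": 0},
    {"slide": [-0.18, 0, 0.15], "rotation": [0, 0, 0], "gripper": 0},
    {"slide": [-0.18, 0, 0.16], "rotation": [0, 0, 0], "gripper": 0},
    {"slide": [-0.17, 0, 0.17], "rotation": [0, 0, 0], "gripper": 0}
  ]
}}

```text
t: 18.65
tool_pos: [0.6084, -0.1929, 0.2536]
ee_rot: [[-0.259, 0.966, -0.0], [0.966, 0.259, -0.0], [-0.0, -0.0, -1.0]]
contact_force: [0.0, 0.2, 0.9]
finger_gap: 0.0005
gripper_force: 0.0
```

{"fn": "arm_command", "kwargs": {
  "motion": [
    {"slide": [-0.13, 0, 0.14], "rotation": [0, 0, 0], "gripper": 0},
    {"slide": [-0.12, 0, 0.14], "rotation": [0, 0, 0], "gripper": 0},
    {"slide": [-0.12, 0, 0.15], "rotation": [0, 0, 0], "gripper": 0}
  ]
}}

```text
t: 18.95
tool_pos: [0.6107, -0.2016, 0.243]
ee_rot: [[-0.259, 0.966, 0.0], [0.966, 0.259, 0.0], [0.0, 0.0, -1.0]]
contact_force: [0.0, -0.2, 0.2]
finger_gap: 0.0002
gripper_force: 0.0
```

{"fn": "arm_command", "kwargs": {
  "motion": [
    {"slide": [-0.09, 0, 0.11], "rotation": [0, 0, 0], "gripper": 0},
    {"slide": [-0.09, 0, 0.12], "rotation": [0, 0, 0], "gripper": 0},
    {"slide": [-0.08, 0, 0.12], "rotation": [0, 0, 0], "gripper": 0}
  ]
}}

```text
t: 19.25
tool_pos: [0.6124, -0.2079, 0.2343]
ee_rot: [[-0.259, 0.966, 0.0], [0.966, 0.259, -0.0], [-0.0, 0.0, -1.0]]
contact_force: [0.5, 0.3, -0.8]
finger_gap: 0.0004
gripper_force: 0.0
```

{"fn": "arm_command", "kwargs": {
  "motion": [
    {"slide": [-0.08, 0, 0.12], "rotation": [0, 0, 0], "gripper": 0},
    {"slide": [-0.05, 0, 0.08], "rotation": [0, 0, 0], "gripper": 0},
    {"slide": [-0.05, 0, 0.08], "rotation": [0, 0, 0], "gripper": 0}
  ]
}}

```text
t: 19.55
tool_pos: [0.6135, -0.2121, 0.2273]
ee_rot: [[-0.259, 0.966, -0.0], [0.966, 0.259, 0.0], [0.0, -0.0, -1.0]]
contact_force: [0.1, 0.4, 0.2]
finger_gap: 0.0002
gripper_force: 0.0
```

{"fn": "arm_command", "kwargs": {
  "motion": [
    {"slide": [-0.04, 0, 0.08], "rotation": [0, 0, 0], "gripper": 0},
    {"slide": [-0.04, 0, 0.08], "rotation": [0, 0, 0], "gripper": 0},
    {"slide": [-0.04, 0, 0.08], "rotation": [0, 0, 0], "gripper": 0}
  ]
}}

```text
t: 19.85
tool_pos: [0.6143, -0.215, 0.2214]
ee_rot: [[-0.259, 0.966, 0.0], [0.966, 0.259, -0.0], [-0.0, 0.0, -1.0]]
contact_force: [0.0, 0.5, 0.7]
finger_gap: 0.0004
gripper_force: 0.0
```

{"fn": "arm_command", "kwargs": {
  "motion": [
    {"slide": [-0.03, 0, 0.08], "rotation": [0, 0, 0], "gripper": 0},
    {"slide": [-0.03, 0, 0.08], "rotation": [0, 0, 0], "gripper": 0},
    {"slide": [0, 0, 0], "rotation": [0, 0, 0], "gripper": 0}
  ]
}}

```text
t: 20.15
tool_pos: [0.6147, -0.2166, 0.2175]
ee_rot: [[-0.259, 0.966, 0.0], [0.966, 0.259, -0.0], [-0.0, 0.0, -1.0]]
contact_force: [-0.0, -0.0, 1.8]
finger_gap: 0.0004
gripper_force: 0.7
```

{"fn": "arm_command", "kwargs": {
  "motion": [
    {"slide": [-0.02, 0, 0.06], "rotation": [0, 0, 0], "gripper": 0},
    {"slide": [-0.02, 0, 0.06], "rotation": [0, 0, 0], "gripper": 0},
    {"slide": [0, 0, 0], "rotation": [0, 0, 0], "gripper": 0}
  ]
}}

```text
t: 20.45
tool_pos: [0.6151, -0.2177, 0.215]
ee_rot: [[-0.259, 0.966, 0.001], [0.966, 0.259, -0.001], [-0.001, 0.001, -1.0]]
contact_force: [-0.4, -0.6, 5.0]
finger_gap: 0.0005
gripper_force: 2.0
```

{"fn": "arm_command", "kwargs": {
  "motion": [
    {"slide": [-0.02, 0, 0.06], "rotation": [0, 0, 0], "gripper": 0},
    {"slide": [-0.02, 0, 0.06], "rotation": [0, 0, 0], "gripper": 0},
    {"slide": [0, 0, 0], "rotation": [0, 0, 0], "gripper": 0}
  ]
}}

```text
t: 20.75
tool_pos: [0.6154, -0.2189, 0.2125]
ee_rot: [[-0.259, 0.966, 0.002], [0.966, 0.259, -0.002], [-0.002, 0.001, -1.0]]
contact_force: [-1.6, -0.7, 7.2]
finger_gap: 0.0001
gripper_force: 3.0
```

{"fn": "arm_command", "kwargs": {
  "motion": [
    {"slide": [-0.02, 0, 0.07], "rotation": [0, 0, 0], "gripper": 0},
    {"slide": [-0.02, 0, 0.07], "rotation": [0, 0, 0], "gripper": 0},
    {"slide": [0, 0, 0], "rotation": [0, 0, 0], "gripper": 0}
  ]
}}

```text
t: 21.05
tool_pos: [0.6158, -0.2202, 0.2093]
ee_rot: [[-0.259, 0.966, 0.002], [0.966, 0.259, -0.003], [-0.003, 0.002, -1.0]]
contact_force: [-0.1, -3.0, 8.2]
finger_gap: 0.0002
gripper_force: 3.2
```

{"fn": "arm_command", "kwargs": {
  "motion": [
    {"slide": [-0.02, 0, 0.07], "rotation": [0, 0, 0], "gripper": 0},
    {"slide": [-0.02, 0, 0.07], "rotation": [0, 0, 0], "gripper": 0},
    {"slide": [0, 0, 0], "rotation": [0, 0, 0], "gripper": 0}
  ]
}}

```text
t: 21.35
tool_pos: [0.6161, -0.2213, 0.206]
ee_rot: [[-0.258, 0.966, 0.003], [0.966, 0.258, -0.003], [-0.004, 0.002, -1.0]]
contact_force: [-0.2, -2.8, 8.3]
finger_gap: 0.0001
gripper_force: 3.4
```

{"fn": "arm_command", "kwargs": {
  "motion": [
    {"slide": [-0.02, 0, 0.07], "rotation": [0, 0, 0], "gripper": 0},
    {"slide": [-0.02, 0, 0.07], "rotation": [0, 0, 0], "gripper": 0},
    {"slide": [-0.02, 0, 0.07], "rotation": [0, 0, 0], "gripper": 0}
  ]
}}

```text
t: 21.65
tool_pos: [0.6167, -0.2229, 0.201]
ee_rot: [[-0.259, 0.966, 0.004], [0.966, 0.259, -0.004], [-0.004, 0.002, -1.0]]
contact_force: [-0.8, -3.1, 9.8]
finger_gap: 0.0003
gripper_force: 4.1
```

{"fn": "arm_command", "kwargs": {
  "motion": [
    {"slide": [-0.02, 0, 0.07], "rotation": [0, 0, 0], "gripper": 0},
    {"slide": [-0.01, 0, 0.07], "rotation": [0, 0, 0], "gripper": 0},
    {"slide": [-0.01, 0, 0.07], "rotation": [0, 0, 0], "gripper": 0}
  ]
}}

```text
t: 21.95
tool_pos: [0.617, -0.2239, 0.1957]
ee_rot: [[-0.259, 0.966, 0.004], [0.966, 0.259, -0.004], [-0.004, 0.003, -1.0]]
contact_force: [0.4, -3.2, 8.4]
finger_gap: 0.0002
gripper_force: 4.0
```

{"fn": "arm_command", "kwargs": {
  "motion": [
    {"slide": [-0.01, 0, 0.07], "rotation": [0, 0, 0], "gripper": 0},
    {"slide": [-0.01, 0, 0.07], "rotation": [0, 0, 0], "gripper": 0},
    {"slide": [-0.01, 0, 0.07], "rotation": [0, 0, 0], "gripper": 0}
  ]
}}

```text
t: 22.25
tool_pos: [0.6173, -0.2246, 0.1904]
ee_rot: [[-0.259, 0.966, 0.004], [0.966, 0.259, -0.003], [-0.004, 0.003, -1.0]]
contact_force: [0.8, -3.7, 8.6]
finger_gap: 0.0006
gripper_force: 3.6
```

{"fn": "arm_command", "kwargs": {
  "motion": [
    {"slide": [-0.01, 0, 0.06], "rotation": [0, 0, 0], "gripper": 0},
    {"slide": [-0.01, 0, 0.06], "rotation": [0, 0, 0], "gripper": 0},
    {"slide": [0, 0, 0], "rotation": [0, 0, 0], "gripper": 0}
  ]
}}

```text
t: 22.55
tool_pos: [0.6173, -0.225, 0.187]
ee_rot: [[-0.259, 0.966, 0.003], [0.966, 0.259, -0.003], [-0.004, 0.002, -1.0]]
contact_force: [1.5, -3.1, 6.4]
finger_gap: 0.0003
gripper_force: 2.8
```

{"fn": "arm_command", "kwargs": {
  "motion": [
    {"slide": [0, 0, 0.05], "rotation": [0, 0, 0], "gripper": 0},
    {"slide": [-0.01, 0, 0.05], "rotation": [0, 0, 0], "gripper": 0},
    {"slide": [0, 0, 0.05], "rotation": [0, 0, 0], "gripper": 0}
  ]
}}

```text
t: 22.85
tool_pos: [0.6174, -0.2252, 0.1832]
ee_rot: [[-0.259, 0.966, 0.003], [0.966, 0.259, -0.003], [-0.004, 0.002, -1.0]]
contact_force: [1.1, -3.5, 6.9]
finger_gap: 0.0002
gripper_force: 2.9
```

{"fn": "arm_command", "kwargs": {
  "motion": [
    {"slide": [0, 0, 0.04], "rotation": [0, 0, 0], "gripper": 0},
    {"slide": [0, 0, 0.04], "rotation": [0, 0, 0], "gripper": 0},
    {"slide": [0, 0, 0], "rotation": [0, 0, 0], "gripper": 0}
  ]
}}

```text
t: 23.15
tool_pos: [0.6174, -0.225, 0.1809]
ee_rot: [[-0.259, 0.966, 0.003], [0.966, 0.259, -0.002], [-0.003, 0.002, -1.0]]
contact_force: [1.0, -2.3, 5.0]
finger_gap: 0.0005
gripper_force: 2.4
```

{"fn": "arm_command", "kwargs": {
  "motion": [
    {"slide": [0, 0, 0.04], "rotation": [0, 0, 0], "gripper": 0},
    {"slide": [0, 0, 0.04], "rotation": [0, 0, 0], "gripper": 0},
    {"slide": [0, 0, 0.04], "rotation": [0, 0, 0], "gripper": 0}
  ]
}}

```text
t: 23.45
tool_pos: [0.6173, -0.225, 0.1779]
ee_rot: [[-0.259, 0.966, 0.003], [0.966, 0.259, -0.002], [-0.003, 0.002, -1.0]]
contact_force: [1.5, -3.0, 5.4]
finger_gap: 0.0002
gripper_force: 2.3
```

{"fn": "arm_command", "kwargs": {
  "motion": [
    {"slide": [0, 0, 0.04], "rotation": [0, 0, 0], "gripper": 0},
    {"slide": [0, 0, 0.04], "rotation": [0, 0, 0], "gripper": 0},
    {"slide": [0, 0, 0], "rotation": [0, 0, 0], "gripper": 0}
  ]
}}

```text
t: 23.75
tool_pos: [0.6168, -0.2243, 0.175]
ee_rot: [[-0.259, 0.966, 0.0], [0.966, 0.259, -0.0], [-0.0, 0.0, -1.0]]
contact_force: [1.3, -1.9, 4.2]
finger_gap: 0.0004
gripper_force: 1.8
```

{"fn": "arm_command", "kwargs": {
  "motion": [
    {"slide": [0, 0, 0.03], "rotation": [0, 0, 0], "gripper": 0},
    {"slide": [0, 0, 0.03], "rotation": [0, 0, 0], "gripper": 0},
    {"slide": [0, 0, 0], "rotation": [0, 0, 0], "gripper": 0}
  ]
}}

```text
t: 24.05
tool_pos: [0.6167, -0.224, 0.1732]
ee_rot: [[-0.259, 0.966, -0.0], [0.966, 0.259, 0.0], [0.0, -0.0, -1.0]]
contact_force: [1.0, -1.4, 2.8]
finger_gap: 0.0006
gripper_force: 1.4
```

{"fn": "arm_command", "kwargs": {
  "motion": [
    {"slide": [0, 0, 0.03], "rotation": [0, 0, 0], "gripper": 0},
    {"slide": [0, 0, 0.03], "rotation": [0, 0, 0], "gripper": 0},
    {"slide": [0, 0, 0], "rotation": [0, 0, 0], "gripper": 0}
  ]
}}

```text
t: 24.35
tool_pos: [0.6166, -0.224, 0.1717]
ee_rot: [[-0.259, 0.966, -0.001], [0.966, 0.259, 0.0], [0.001, -0.0, -1.0]]
contact_force: [1.2, -1.2, 2.9]
finger_gap: 0.0009
gripper_force: 1.1
```

{"fn": "arm_command", "kwargs": {
  "motion": [
    {"slide": [0, 0, 0.03], "rotation": [0, 0, 0], "gripper": 0},
    {"slide": [0, 0, 0.03], "rotation": [0, 0, 0], "gripper": 0},
    {"slide": [0, 0, 0], "rotation": [0, 0, 0], "gripper": 0}
  ]
}}

```text
t: 24.65
tool_pos: [0.6166, -0.224, 0.1702]
ee_rot: [[-0.259, 0.966, -0.001], [0.966, 0.259, 0.0], [0.001, -0.0, -1.0]]
contact_force: [-0.5, -0.5, 1.9]
finger_gap: 0.0005
gripper_force: 0.8
```

{"fn": "arm_command", "kwargs": {
  "motion": [
    {"slide": [0, 0, 0.03], "rotation": [0, 0, 0], "gripper": 0},
    {"slide": [0, 0, 0], "rotation": [0, 0, 0], "gripper": 0}
  ]
}}

```text
t: 24.85
tool_pos: [0.6167, -0.2241, 0.1695]
ee_rot: [[-0.259, 0.966, -0.0], [0.966, 0.259, 0.0], [0.0, -0.0, -1.0]]
contact_force: [0.8, -1.1, 2.1]
finger_gap: 0.0005
gripper_force: 0.8
```

{"fn": "arm_command", "kwargs": {
  "motion": [
    {"slide": [0, 0, 0.03], "rotation": [0, 0, 0], "gripper": 0},
    {"slide": [0, 0, 0.03], "rotation": [0, 0, 0], "gripper": 0},
    {"slide": [0, 0, 0], "rotation": [0, 0, 0], "gripper": 0}
  ]
}}

```text
t: 25.15
tool_pos: [0.6167, -0.224, 0.168]
ee_rot: [[-0.259, 0.966, -0.0], [0.966, 0.259, 0.0], [0.0, -0.0, -1.0]]
contact_force: [0.4, -0.5, 0.8]
finger_gap: 0.0007
gripper_force: 0.5
```

{"fn": "arm_command", "kwargs": {
  "motion": [
    {"slide": [0, 0, 0.03], "rotation": [0, 0, 0], "gripper": 0},
    {"slide": [0, 0, 0], "rotation": [0, 0, 0], "gripper": 0}
  ]
}}

```text
t: 25.35
tool_pos: [0.6167, -0.224, 0.1673]
ee_rot: [[-0.259, 0.966, -0.0], [0.966, 0.259, 0.0], [0.0, -0.0, -1.0]]
contact_force: [0.7, -0.1, 0.3]
finger_gap: 0.0004
gripper_force: 0.4
```

{"fn": "arm_command", "kwargs": {
  "motion": [
    {"slide": [0, 0, 0.03], "rotation": [0, 0, 0], "gripper": 0},
    {"slide": [0, 0, 0], "rotation": [0, 0, 0], "gripper": 0}
  ]
}}

```text
t: 25.55
tool_pos: [0.6167, -0.224, 0.1666]
ee_rot: [[-0.259, 0.966, -0.0], [0.966, 0.259, 0.0], [0.0, -0.0, -1.0]]
contact_force: [-0.1, 0.2, 0.7]
finger_gap: 0.0005
gripper_force: 0.3
```

{"fn": "arm_command", "kwargs": {
  "motion": [
    {"slide": [0, 0, 0.03], "rotation": [0, 0, 0], "gripper": 0},
    {"slide": [0, 0, 0], "rotation": [0, 0, 0], "gripper": 0}
  ]
}}

```text
t: 25.75
tool_pos: [0.6167, -0.224, 0.1658]
ee_rot: [[-0.259, 0.966, -0.0], [0.966, 0.259, 0.0], [0.0, -0.0, -1.0]]
contact_force: [0.0, -0.4, 0.2]
finger_gap: 0.0005
gripper_force: 0.2
```

{"fn": "arm_command", "kwargs": {
  "motion": [
    {"slide": [0, 0, 0.03], "rotation": [0, 0, 0], "gripper": 0},
    {"slide": [0, 0, 0], "rotation": [0, 0, 0], "gripper": 0}
  ]
}}

```text
t: 25.95
tool_pos: [0.6167, -0.224, 0.1651]
ee_rot: [[-0.259, 0.966, -0.0], [0.966, 0.259, 0.0], [0.0, -0.0, -1.0]]
contact_force: [0.0, -0.1, 0.1]
finger_gap: 0.0004
gripper_force: 0.1
```

{"fn": "arm_command", "kwargs": {
  "motion": [
    {"slide": [0, 0, 0.03], "rotation": [0, 0, 0], "gripper": 0},
    {"slide": [0, 0, 0], "rotation": [0, 0, 0], "gripper": 0}
  ]
}}

```text
t: 26.15
tool_pos: [0.6167, -0.224, 0.1643]
ee_rot: [[-0.259, 0.966, -0.0], [0.966, 0.259, 0.0], [0.0, -0.0, -1.0]]
contact_force: [0.4, -0.0, 0.5]
finger_gap: 0.0004
gripper_force: 0.0
```

{"fn": "arm_command", "kwargs": {
  "motion": [
    {"slide": [0, 0, 0.03], "rotation": [0, 0, 0], "gripper": 0},
    {"slide": [0, 0, 0], "rotation": [0, 0, 0], "gripper": 0}
  ]
}}

```text
t: 26.35
tool_pos: [0.6167, -0.2241, 0.1636]
ee_rot: [[-0.259, 0.966, -0.0], [0.966, 0.259, 0.0], [0.0, -0.0, -1.0]]
contact_force: [0.2, 0.2, 0.1]
finger_gap: 0.0003
gripper_force: 0.0
```

{"fn": "arm_command", "kwargs": {
  "motion": [
    {"slide": [0, 0, 0.03], "rotation": [0, 0, 0], "gripper": 0},
    {"slide": [0, 0, 0], "rotation": [0, 0, 0], "gripper": 0}
  ]
}}

```text
t: 26.55
tool_pos: [0.6167, -0.2241, 0.1629]
ee_rot: [[-0.259, 0.966, -0.0], [0.966, 0.259, 0.0], [0.0, -0.0, -1.0]]
contact_force: [-0.3, -0.9, 1.1]
finger_gap: 0.0004
gripper_force: 0.0
```

```bash
python3 - <<'E'
from plant import bot
from h import *
a=bot.camera("wrist")["pixels"]; b=bot.camera("side")["pixels"]; t=bot.camera("top")["pixels"]
for n,i in(("wB",a),("sB",b),("tB",t)): cv2.imwrite(f"pics/{n}.png",i[:,:,::-1])
o=bot.get_obs(); print(o["tool_pos"],o["contact_force"],o["gripper_force"])
E
```

```text
[ 0.61674417 -0.22411988  0.16300156] [-0.67045166  1.48352213 -0.19097113] 0.0
```

{"fn": "arm_command", "kwargs": {
  "motion": [
    {"slide": [0, 0, -0.1], "rotation": [0, 0, 0], "gripper": 0},
    {"slide": [0, 0, -0.1], "rotation": [0, 0, 0], "gripper": 0},
    {"slide": [0, 0, 0], "rotation": [0, 0, 0], "gripper": 0}
  ]
}}

```text
t: 27.0
tool_pos: [0.6169, -0.2242, 0.1686]
ee_rot: [[-0.259, 0.966, 0.001], [0.966, 0.259, -0.0], [-0.001, 0.001, -1.0]]
contact_force: [-0.4, 0.1, -1.0]
finger_gap: 0.0004
gripper_force: 0.0
```

{"fn": "arm_command", "kwargs": {
  "motion": [
    {"slide": [0, 0, -0.3], "rotation": [0, 0, 0], "gripper": 0},
    {"slide": [0, 0, -0.8], "rotation": [0, 0, 0], "gripper": 0},
    {"slide": [0, 0, -1], "rotation": [0, 0, 0], "gripper": 0},
    {"slide": [0, 0, -1], "rotation": [0, 0, 0], "gripper": 0},
    {"slide": [0, 0, 0], "rotation": [0, 0, 0], "gripper": 0}
  ]
}}

```text
t: 27.5
tool_pos: [0.6176, -0.2245, 0.2496]
ee_rot: [[-0.259, 0.966, 0.006], [0.966, 0.259, -0.004], [-0.005, 0.005, -1.0]]
contact_force: [0.1, -1.1, -0.0]
finger_gap: 0.0003
gripper_force: 0.0
```

```bash
python3 - <<'E'
from plant import bot
from h import *
b=bot.camera("side")["pixels"]; s0=cv2.imread("pics/side0.png")[:,:,::-1]; sB=cv2.imread("pics/sB.png")[:,:,::-1]; S=bot.camera("side")
th=.26; ey=np.array([-np.sin(th),np.cos(th),0]); piv=np.array([.5845,-.1068,0])
# is black grip where a shut lever would be (angle 0..10) and absent at start
g=b.max(2).astype(int)
for dz in(-.009,-.004):
  for a in(0,2,4,8,12,18,25):
    A=np.radians(a); L=[proj(S,piv+[0,0,.1345+dz]+r*(-np.cos(A)*ey+np.sin(A)*np.array([0,0,1.]))) for r in(.08,.1,.12,.14)]
    print(dz,a,[int(g[int(round(v)),int(round(u))]) for u,v in L],np.round(L[-1],0))
# lid in holder: pad over it
d=np.abs(b.astype(int)-sB.astype(int)).sum(2)>60; ys,xs=np.where(d[150:230,290:380]); print("changed clamp/cup px",len(ys))
for v in range(140,200,5): print(v,g[v,330:390:3].tolist())
o=bot.get_obs(); print(o["tool_pos"],o["contact_force"])
E
```

```text
-0.009 0 [15, 20, 32, 19] [352. 147.]
-0.009 2 [18, 26, 30, 16] [353. 146.]
-0.009 4 [18, 43, 26, 21] [353. 145.]
-0.009 8 [40, 100, 95, 86] [353. 143.]
-0.009 12 [86, 130, 120, 179] [353. 140.]
-0.009 18 [169, 144, 199, 226] [352. 137.]
-0.009 25 [184, 199, 232, 11] [352. 133.]
-0.004 0 [18, 26, 22, 16] [353. 146.]
-0.004 2 [24, 43, 26, 21] [353. 145.]
-0.004 4 [40, 75, 64, 52] [353. 144.]
-0.004 8 [86, 70, 105, 132] [353. 141.]
-0.004 12 [141, 141, 162, 209] [353. 139.]
-0.004 18 [179, 171, 219, 194] [353. 136.]
-0.004 25 [183, 198, 235, 6] [352. 132.]
changed clamp/cup px 247
140 [159, 163, 163, 164, 234, 225, 165, 213, 131, 169, 27, 30, 24, 246, 238, 179, 155, 138, 28, 24]
145 [151, 150, 156, 160, 159, 191, 183, 95, 23, 39, 30, 32, 53, 183, 152, 195, 205, 210, 188, 191]
150 [67, 106, 139, 139, 150, 172, 86, 32, 28, 36, 35, 27, 117, 200, 201, 204, 220, 220, 209, 188]
155 [180, 40, 31, 30, 26, 102, 20, 24, 29, 36, 29, 24, 131, 136, 161, 168, 184, 212, 231, 214]
160 [245, 235, 234, 98, 208, 87, 27, 30, 31, 25, 28, 30, 127, 160, 159, 162, 161, 157, 148, 159]
165 [235, 235, 165, 225, 125, 190, 23, 19, 28, 35, 35, 30, 113, 114, 111, 110, 119, 121, 148, 98]
170 [180, 91, 176, 97, 129, 101, 18, 20, 19, 18, 20, 25, 118, 116, 115, 114, 114, 114, 122, 96]
175 [95, 190, 96, 86, 97, 106, 42, 19, 18, 25, 19, 19, 15, 18, 30, 47, 91, 114, 115, 27]
180 [158, 83, 90, 207, 99, 31, 23, 31, 29, 20, 19, 18, 18, 21, 27, 32, 33, 38, 32, 29]
185 [165, 42, 36, 84, 39, 101, 9, 209, 211, 118, 94, 101, 48, 18, 17, 31, 33, 31, 30, 30]
190 [58, 70, 56, 57, 211, 104, 139, 222, 207, 220, 191, 120, 140, 95, 19, 21, 19, 28, 30, 35]
195 [255, 215, 213, 219, 201, 219, 225, 193, 222, 222, 221, 191, 147, 47, 19, 16, 22, 23, 21, 32]
[ 0.61663913 -0.22408047  0.24542757] [ 0.20099296  0.9163268  -0.31011598]
```

{"fn": "arm_command", "kwargs": {
  "motion": [
    {"slide": [0, 0, -1], "rotation": [0, 0, 0], "gripper": 0},
    {"slide": [0, 0, -1], "rotation": [0, 0, 0], "gripper": 0},
    {"slide": [0, 0, -1], "rotation": [0, 0, 0], "gripper": 0},
    {"slide": [0, 0, 0], "rotation": [0, 0, 0], "gripper": 0},
    {"slide": [0, 0, 0], "rotation": [0, 0, 0], "gripper": 0},
    {"slide": [0, 0, 0], "rotation": [0, 0, 0], "gripper": 0}
  ]
}}

```text
t: 28.2
tool_pos: [0.6165, -0.224, 0.3182]
ee_rot: [[-0.259, 0.966, -0.003], [0.966, 0.259, 0.002], [0.003, -0.003, -1.0]]
contact_force: [-0.0, -0.2, 0.1]
finger_gap: 0.0004
gripper_force: 0.0
```

```bash
python3 - <<'E'
from plant import bot
from h import *
S=bot.camera("side"); g=S["pixels"].max(2).astype(int)
th=.26; ey=np.array([-np.sin(th),np.cos(th),0]); piv=np.array([.5845,-.1068,0])
for a in(0,4,8,12):
    A=np.radians(a); L=[proj(S,piv+[0,0,.1265]+r*(-np.cos(A)*ey+np.sin(A)*np.array([0,0,1.]))) for r in(.08,.1,.12,.14)]
    print(a,[int(g[int(round(v)),int(round(u))]) for u,v in L])
o=bot.get_obs(); print(o["tool_pos"],np.abs(o["qvel"]).max(),bot.job_done())
E
```

```text
0 [17, 17, 31, 19]
4 [22, 45, 33, 23]
8 [41, 102, 96, 106]
12 [88, 142, 121, 178]
the job is handed in; nothing more can be done
[ 0.61650041 -0.22401175  0.31841601] 0.011944083300351235 None
```

The lidded cup is seated upright in the holder and the lever stayed shut after I let go, peaking at about 10 N; I handed the job in at about 28 s with the arm clear of everything, but no verdict came back.

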